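# Raise the counterweighted arm of the setting stand and slide the anvil home

## Robot

A 6-joint arm with a two-finger parallel gripper is mounted at the origin on a cart in front of the work surface, level with it; the furniture and walls round the work are solid. World frame = base frame: x ahead of the robot, y to its left, z up, the work surface at z = 0. Lengths are in m, angles in rad, forces in N, time in s.
With the tool pointing down it reaches from about 0.35 to 0.975 m from the base axis. Payload 4.9 kg.
Tool frame: the origin (TCP) lies midway between the tips of the shut fingers; the grasp point (between the pads) lies 19 mm behind it; z points along the fingers, x is the direction in which the jaws open and shut, and the axes are right-handed (so a half turn about z gives the same grasp; the last joint's range is limited). The gripper opens to 85 mm and grips with 20 to 120 N. Pads are 22 mm wide; open, the fingers measure 114 mm over their backs; the gripper's body (76 mm by 85 mm) begins 54 mm behind the grasp point. The pads swing forward as they close: fully open they stand 13 mm farther back than shut.
Start: joints at [-1.414, 0.053, 1.613, -0, 1.476, -0.119], TCP at [0.17, -0.601, 0.231] pointing down, gripper open.
Joint ranges: [-3.01, 3.01], [-1.01, 2.22], [0.06, 2.58], [-1.02, 4.17], [0.09, 2.62], [-3.14, 3.14]. Speed limits (rad/s): [2.57, 2.57, 3.14, 3.14, 3.14, 3.14].

## Interface

Orientations are given as a rotation vector (axis times angle).
In Python, from station import ctrl gives the robot as it stands.
- The arm moves only by the tool step_arm, never from a script. Its argument "increments" is text: rows parted by semicolons, each of 6 numbers parted by spaces: the shift along the tool's x, y, z as a fraction of full scale, then the turn, a rotation vector about the tool's x, y, z as a fraction of full scale. In form: x y z rx ry rz; .... A call has 1 to 12 rows; each row shifts and turns the commanded pose from where the row before left it, along the tool's axes as they then stand; what a row does not reach is not made up. Full scale, the value 1, is 0.025 m for a shift and 0.1 rad for a turn. A row lasts 1/12 s, in which the tool goes at most 41.7 mm and 7.16 degrees, less where a joint would pass 70% of its speed; a pose out of reach is approached as far as the arm can. A call with a number of a shift or a turn outside -1 to 1 is refused whole. A call with a gripper value outside its range is refused whole. "fingers" is the opening, from -1 (shut) to 1 (fully open), so that 0 is half open, set as the call begins (left out, the last holds). The fingers move at their own pace and stop on an object; "newtons" is the grip in N (left out, the last holds). Time passes only in rows, so rows that do not move let the fingers close. It gives the time, the measured TCP pose, the force and the opening at its end, in the units of the state.
- ctrl.get_obs(): the state, without advancing time (a new reading comes with each control period).
- ctrl.get_image(name): name is "scene" or "top"; returns a dict with "pixels" (384x512x3 uint8, red, green, blue), "intrinsics" (3x3 intrinsics, pixels), "eye" and "orientation" of the camera in the world. Camera axes: x right, y down, z forward; pixel columns grow to the right and rows downward; lengths in m; the calibration is good to about 2 mm. A picture is of the moment at which its call begins. There is no depth.
- ctrl.finish_job(): hands the job in, once; it reports no verdict.
The state is a dict: "t": time; "q": joint angles; "dq": joint speeds; "effort": joint torques, N m; "tool_pos": TCP position; "tool_rot": TCP orientation; "contact_force": force on the tool from outside, world axes, zero at the start; "wrist_torque": the same for the moment, N m; "opening": finger opening in m.
Only numpy, scipy, OpenCV 4.12 (cv2) and the standard library are available. Lean on these libraries where they do the work, as an engineer would, in place of code of your own. Each camera call takes 0.05 s, during which the arm holds its last target.

## Task

Make the rivet-setting stand ready: with the fingertips, push the bar of its counterweighted hold-down arm up and back past its balance point so that it swings over to its back stop and stays raised by itself. Then push the round steel dome anvil along its guide until it sits fully home against the end stop, where the arm's foot came down. Only push, gently: do not grip the arm or the anvil or lift the anvil, and leave the wax pot, beeswax block and wooden edge slicker where they stand.

Things in the scene. Friction and masses are not known exactly. Their poses are not given: they have to be found in the camera images.
- stand: setting stand, fixed: grey T-shaped base plate 12 mm thick with two hinge cheeks at the back (44 mm in x, 50 mm over both in y, top 102 mm up). Origin: on the bench top on the stand's middle line, the plate reaching from x = -90 to 140 mm; z up, -x its front (towards the robot, give or take its yaw). The hold-down arm's pivot is at (100, 0, 85) mm, its axis along y
- holddown (a joint): hold-down arm: 0 down, at rest (start); grows as its free end swings up, then back away from its front, to 1.65 at the back stop. A dark steel counterweight on a stem above the pivot makes it fall back down below the balance point, at about 0.76, and over to the back stop beyond it. At 0 it takes about 2 to 3.5 N at the push bar, square to the line from the pivot, to raise it; less higher up
- push_bar (a point): middle of the push bar, a steel roller turning freely in a fork at the arm's upturned end: 16 mm thick, 108 mm long, parallel to the stand's y, free in front and above. With the arm down it is 130 mm in front of (-x) and 125 mm above the pivot (180 mm from it), 210 mm above the bench. The arm is level from the pivot to its foot, 24 mm thick, 140 mm in front of the pivot, ending 8 mm above the plate
- anvil: dome anvil: loose dark steel disc 50 mm across, 14 mm high, about 0.2 kg, lying flat in the guide channel, 75 to 125 mm from home on the stand's +y side. Origin: centre of its underside
- home (a point): where the anvil's origin belongs: (-40, 0, 12) mm in the stand's frame, axes as the stand's. The guide channel leads to it along the stand's -y: two rails 7 mm high, 58 mm clear between them, from 180 mm on the +y side to the end stop, a block 14 mm high whose face is 25 mm on the -y side of home. The lowered arm's foot blocks the way
- wax_pot: cream wax pot, 50 mm across, 57 mm high, standing loose by the stand, to be left alone. Origin: centre of its underside
- beeswax: block of beeswax 35 x 52 x 19 mm, loose by the stand, to be left alone. Origin: centre of its underside
- edge_slicker: turned wooden edge slicker, 98 mm long (along its y), 27 mm thick, lying loose by the stand, to be left alone. Origin: centre of its underside
Mind the look-alikes: they are no part of the job. Several things have the shape of the anvil; the one meant has the colours described above.

How it is judged:
By the outcome, as a careful person would: the job done as asked, in the order asked, and still so for the second after the job is handed in, with the robot touching nothing.
It also fails if it takes over 48 s, if anything falls off the work surface, if the arm or the gripper's body presses on something with over 40 N, if the wrist force passes 120 N, or if a joint passes its speed limit or range.

## Working session

There is one attempt and no reset: what is moved stays moved. The work goes in short steps, Python scripts to look and compute and a tool call to move; the robot and the scene stay as the last step left them, time stands still between calls to the robot, and variables do not carry over. Pictures are saved under pics/ and viewed, and the job is handed in when it is done.

Besides the shell and the picture viewer there is one more tool, called after ">>>" in YAML: its name, and indented under it one key for each argument. step_arm: Moves the arm, as the interface text tells. Shift numbers are shares of 0.025 m and turn numbers shares of 0.1 rad, none past 1 either way. Its arguments: {"type":"object","properties":{"increments":{"type":"string"},"fingers":{"type":"number"},"newtons":{"type":"number"}},"required":["increments"]}

```bash
ls; mkdir -p pics; python3 - <<'E'
from station import ctrl
import cv2,numpy as np,json
o=ctrl.get_obs()
for k,v in o.items(): print(k,np.round(v,4).tolist())
for n in ("scene","top"):
    d=ctrl.get_image(n); cv2.imwrite(f"pics/{n}0.png",np.ascontiguousarray(d["pixels"][:,:,::-1]))
    print(n,np.round(d["intrinsics"],2).tolist(),np.round(d["eye"],4).tolist(),np.round(d["orientation"],4).tolist())
    np.savez(f"pics/{n}0.npz",**d)
E
```

```text
pics
t 0.0
q [-1.414, 0.0534, 1.6143, 0.0, 1.476, -0.119]
dq [-0.0015, 0.0017, 0.001, -0.0003, 0.0007, 0.001]
effort [-0.0025, -39.3679, -37.018, -0.0003, 0.007, -0.0]
tool_pos [0.1701, -0.6008, 0.2301]
tool_rot [-2.5045, 1.8941, 0.0024]
contact_force [-0.0924, 0.2009, -0.9861]
wrist_torque [0.0048, 0.0117, -0.0574]
opening 0.0856
scene [[467.79, 0.0, 260.24], [0.0, 467.79, 195.94], [0.0, 0.0, 1.0]] [0.2158, -0.5393, 0.9328] [-2.3397, 0.7098, -0.2785]
top [[430.22, 0.0, 250.77], [0.0, 430.22, 196.86], [0.0, 0.0, 1.0]] [0.4434, 0.0295, 1.1611] [-2.1416, 2.1233, -0.1486]
```

View pics/scene0.png

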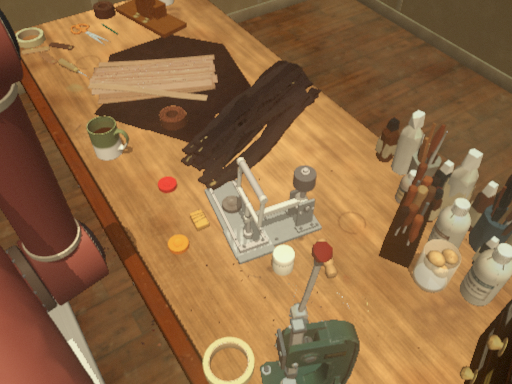

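View pics/top0.png

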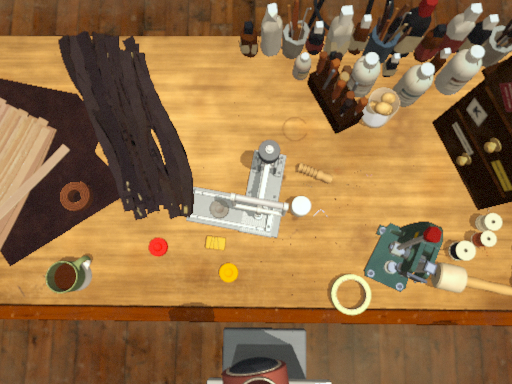

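```bash
cat > h.py <<'E'
import numpy as np,cv2
from scipy.spatial.transform import Rotation as R
def load(f): return dict(np.load(f))
def ray(d,u,v):
    K=d["intrinsics"];r=d["orientation"]; M=R.from_rotvec(r).as_matrix() if np.shape(r)==(3,) else np.array(r)
    return np.array(d["eye"]),M@np.linalg.inv(K)@np.array([u,v,1.])
def onz(d,u,v,z):
    e,r=ray(d,u,v); return e+r*(z-e[2])/r[2]
def proj(d,p):
    M=R.from_rotvec(d["orientation"]).as_matrix(); c=M.T@(np.array(p)-d["eye"]); c=d["intrinsics"]@c; return c[:2]/c[2]
def tri(d1,p1,d2,p2):
    e1,r1=ray(d1,*p1);e2,r2=ray(d2,*p2)
    s=np.linalg.lstsq(np.c_[r1,-r2],e2-e1,rcond=None)[0]
    a=e1+r1*s[0];b=e2+r2*s[1]; return (a+b)/2,np.linalg.norm(a-b)
E
python3 - <<'E'
from h import *
a=cv2.imread("pics/scene0.png")[140:290,150:350]; cv2.imwrite("pics/s0c.png",cv2.resize(a,None,fx=4,fy=4,interpolation=cv2.INTER_CUBIC))
a=cv2.imread("pics/top0.png")[120:260,150:350]; cv2.imwrite("pics/t0c.png",cv2.resize(a,None,fx=4,fy=4,interpolation=cv2.INTER_CUBIC))
E
```

```text
(no output)
```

View pics/s0c.png

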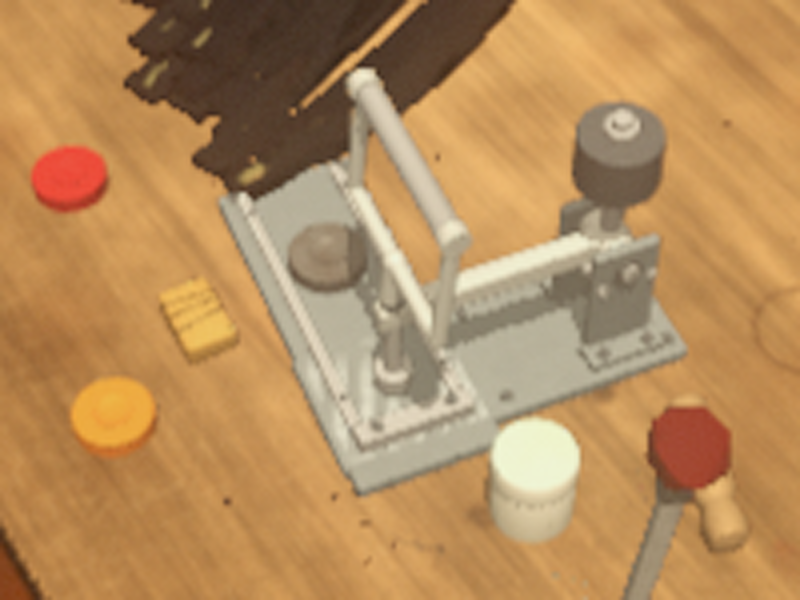

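View pics/t0c.png

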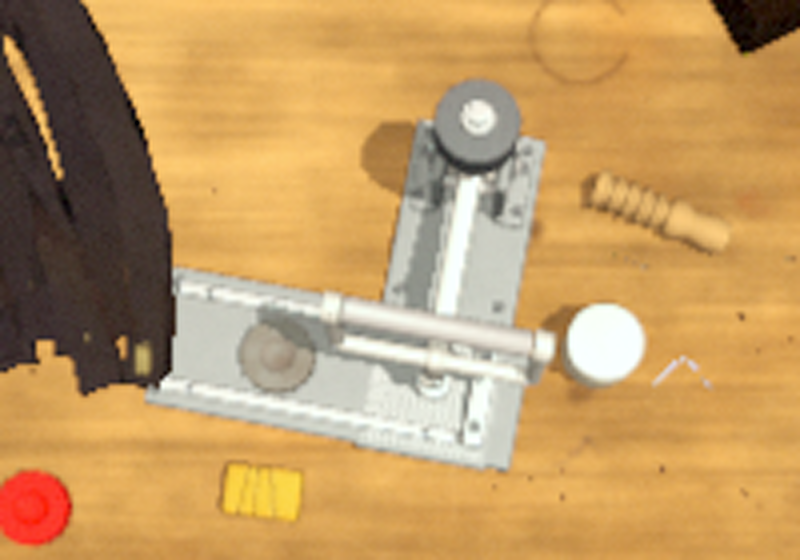

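```bash
python3 - <<'E'
from h import *
S=load("pics/scene0.npz");T=load("pics/top0.npz")
s=lambda u,v:(150+u/4,140+v/4)
t=lambda u,v:(150+u/4,120+v/4)
np.set_printoptions(precision=4,suppress=True)
for n,a,b in [("barL",(362,85),(332,305)),("barR",(455,235),(543,345)),("cw top",(622,122),(478,116)),("anvil",(325,243),(273,352)),("foot",(392,378),(434,385))]:
    print(n,*tri(S,s(*a),T,t(*b)))
print("top plate z=.012")
for n,b in [("backL",(421,120)),("backR",(546,142)),("frontR",(505,466)),("frontL",(150,402)),("midL",(175,270))]: print(n,onz(T,*t(*b),.012))
print("scene plate")
for n,b in [("backR",(686,350)),("frontR",(360,480)),("frontL",(222,200))]: print(n,onz(S,*s(*b),.012))
print("endstop ctr",onz(T,*t(472,435),.026),"anvil top",onz(T,*t(275,352),.026),onz(S,*s(326,250),.026))
print("pot",onz(T,*t(606,345),.057),"slicker ends",onz(T,*t(600,190),.014),onz(T,*t(720,235),.014),"wax",onz(T,*t(261,490),.019))
E
```

```text
barL [0.5938 0.0863 0.2092] 0.00048155395045834914
barR [ 0.5731 -0.0322  0.2111] 0.002252559949056673
cw top [0.7112 0.0038 0.1842] 0.0014875710678402005
anvil [0.5913 0.1354 0.0292] 0.001430138211742671
foot [0.5716 0.0281 0.0215] 0.0025979228248613952
top plate z=.012
backL [0.7545 0.0388 0.012 ]
backR [ 0.7395 -0.047   0.012 ]
frontR [ 0.5176 -0.0191  0.012 ]
frontL [0.5584 0.2193 0.012 ]
midL [0.6486 0.2052 0.012 ]
scene plate
backR [ 0.7393 -0.0488  0.012 ]
frontR [ 0.521  -0.0178  0.012 ]
frontL [0.5621 0.217  0.012 ]
endstop ctr [0.5369 0.0033 0.026 ] anvil top [0.5911 0.1346 0.026 ] [0.5908 0.1322 0.026 ]
pot [ 0.5933 -0.0823  0.057 ] slicker ends [ 0.7056 -0.0835  0.014 ] [ 0.6749 -0.1644  0.014 ] wax [0.4999 0.1426 0.019 ]
```

```bash
cat >> h.py <<'E'
O=np.array([.6115,.0215,0]);YAW=-.172
XS=np.array([np.cos(YAW),np.sin(YAW),0]);YS=np.array([-np.sin(YAW),np.cos(YAW),0])
def st(x,y,z): return O+XS*x+YS*y+np.array([0,0,z])
def tost(p): d=np.array(p)-O; return np.array([d@XS,d@YS,d[2]])
def plan(obs,target,Rt=None):
    M=R.from_rotvec(obs["tool_rot"]).as_matrix()
    if Rt is None: Rt=np.c_[YS,XS,[0,0,-1]]
    rel=R.from_matrix(M.T@Rt).as_rotvec()
    print("rel rot/0.1 (tool)",np.round(rel/.1,3))
    d=np.array(target)-obs["tool_pos"]
    print("shift/.025 in current tool axes",np.round(M.T@d/.025,3)," in goal axes",np.round(Rt.T@d/.025,3))
E
python3 - <<'E'
from h import *
from station import ctrl
np.set_printoptions(precision=4,suppress=True)
S=load("pics/scene0.npz");T=load("pics/top0.npz")
print("knob",tri(S,(322,252),T,(432,234)))
o=ctrl.get_obs();print(R.from_rotvec(o["tool_rot"]).as_matrix())
print(tost([.591,.1335,.026]),tost([.5716,.0281,0]),tost([.5835,.027,.21]),tost([.5933,-.0823,.057]))
print(st(-.09,0,.18)); plan(o,st(-.09,0,.18))
E
```

```text
knob (array([ 0.5005, -0.2817,  0.3852]), np.float64(0.00012724568503249097))
[[ 0.2723 -0.9622 -0.0003]
 [-0.9622 -0.2723  0.0019]
 [-0.0019 -0.0003 -1.    ]]
[-0.0394  0.1068  0.026 ] [-0.0404 -0.0003  0.    ] [-0.0285  0.0006  0.21  ] [-0.0002 -0.1054  0.057 ]
[0.5228 0.0369 0.18  ]
rel rot/0.1 (tool) [ -0.026   0.002 -26.938]
shift/.025 in current tool axes [-20.7   -20.521   2.051]  in goal axes [27.547  9.535  2.007]
```

>>> step_arm:
  increments: "0 0 -1 0 0 1; 0 0 -1 0 0 1; 0 0 -1 0 0 1; 0 0 -1 0 0 1; 0 0 -1 0 0 0.48; 0 0 -1 0 0 0; 0 0 -1 0 0 0; 0 0 -1 0 0 0; 0 0 -1 0 0 0; 0 0 -1 0 0 0; 0 0 -1 0 0 0; 0 0 0 0 0 0"
  fingers: -1
  newtons: 40

```text
t: 1.1
tool_pos: [0.1702, -0.6018, 0.5126]
tool_rot: [2.019, -2.401, 0.012]
contact_force: [0.6, 0.1, 2.0]
opening: -0.0
```

```bash
cat >> h.py <<'E'
RT=np.c_[-YS,-XS,[0,0,-1]]
E
python3 - <<'E'
from h import *
from station import ctrl
o=ctrl.get_obs(); print(o["t"],o["tool_pos"],o["q"],o["opening"]); plan(o,st(-.09,0,.18),RT)
E
```

```text
1.1 [ 0.17024559 -0.60176551  0.51255834] [-1.41400147e+00  3.41141954e-02  1.17236446e+00 -3.98613281e-05
  1.92633054e+00  3.29007760e-01] -2.7718582525374805e-05
rel rot/0.1 (tool) [-0.028 -0.083 -0.002]
shift/.025 in current tool axes [-27.696  -9.48   13.099]  in goal axes [-27.584  -9.523  13.302]
```

>>> step_arm:
  increments: "-1 -0.35 0 0 0 0; -1 -0.35 0 0 0 0; -1 -0.35 0 0 0 0; -1 -0.35 0 0 0 0; -1 -0.35 0 0 0 0; -1 -0.35 0 0 0 0; -1 -0.35 0 0 0 0; -1 -0.35 0 0 0 0; -1 -0.35 0 0 0 0; -1 -0.35 0 0 0 0; -1 -0.35 0 0 0 0; -1 -0.35 0 0 0 0"

```text
t: 2.1
tool_pos: [0.3254, -0.3225, 0.505]
tool_rot: [-2.022, 2.404, 0.002]
contact_force: [0.2, 0.6, -0.0]
opening: 0.0
```

>>> step_arm:
  increments: "-1 -0.35 0 0 0 0; -1 -0.35 0 0 0 0; -1 -0.35 0 0 0 0; -1 -0.35 0 0 0 0; -1 -0.35 0 0 0 0; -1 -0.35 0 0 0 0; -1 -0.35 0 0 0 0; -1 -0.35 0 0 0 0; -1 -0.35 0 0 0 0; -1 -0.35 0 0 0 0; -1 -0.35 0 0 0 0; -1 -0.35 0 0 0 0"

```text
t: 3.1
tool_pos: [0.4802, -0.0449, 0.5051]
tool_rot: [2.022, -2.403, -0.002]
contact_force: [0.1, -0.7, 0.6]
opening: 0.0001
```

```bash
python3 - <<'E'
from h import *
from station import ctrl
o=ctrl.get_obs(); print(o["t"],o["tool_pos"],tost(o["tool_pos"]),np.round(o["q"],3)); plan(o,st(-.10,0,.18),RT)
E
```

```text
3.1 [ 0.48024558 -0.04489542  0.50508417] [-0.1179539  -0.08788033  0.50508417] [-0.248 -0.296  1.485 -0.     1.955  1.495]
rel rot/0.1 (tool) [ 0.015  0.001 -0.001]
shift/.025 in current tool axes [-3.515 -0.737 13.002]  in goal axes [-3.515 -0.718 13.003]
```

>>> step_arm:
  increments: "-1 0 0 0 0 0; -1 0 1 0 0 0; -1 0 1 0 0 0; -0.3 0 1 0 0 0; 0 0 1 0 0 0; 0 0 1 0 0 0; 0 0 1 0 0 0; 0 0 1 0 0 0; 0 0 1 0 0 0; 0 0 1 0 0 0; 0 0 1 0 0 0; 0 0 1 0 0 0"

```text
t: 4.1
tool_pos: [0.4932, 0.0351, 0.2288]
tool_rot: [2.021, -2.403, -0.002]
contact_force: [-0.4, -0.5, -0.1]
opening: -0.0004
```

>>> step_arm:
  increments: "0 0 1 0 0 0; 0 0 0.9 0 0 0; 0 -0.5 0 0 0 0; 0 0 0 0 0 0; 0 0 0 0 0 0"

```text
t: 4.52
tool_pos: [0.5059, 0.0329, 0.183]
tool_rot: [2.021, -2.404, -0.002]
contact_force: [1.0, -0.3, 0.7]
opening: 0.0001
```

```bash
cat > look.py <<'E'
import sys
from h import *
from station import ctrl
k=sys.argv[1]
o=ctrl.get_obs(); print(o["t"],np.round(o["tool_pos"],4),np.round(tost(o["tool_pos"]),4),np.round(o["contact_force"],2)); 
plan(o,st(*[float(a) for a in sys.argv[2:5]]),RT)
ims=[]
for n,(y,x) in (("scene",(120,130)),("top",(110,150))):
    d=ctrl.get_image(n); np.savez(f"pics/{n}{k}.npz",**d)
    ims.append(cv2.resize(np.ascontiguousarray(d["pixels"][y:y+180,x:x+200,::-1]),None,fx=2,fy=2,interpolation=cv2.INTER_CUBIC))
cv2.imwrite(f"pics/both{k}.png",np.hstack(ims))
E
python3 look.py 1 -.06 0 .185
```

```text
4.5167 [0.5059 0.0329 0.183 ] [-0.106  -0.0068  0.183 ] [ 1.01 -0.31  0.75]
rel rot/0.1 (tool) [ 0.016 -0.001 -0.003]
shift/.025 in current tool axes [-0.274 -1.838 -0.082]  in goal axes [-0.273 -1.839 -0.079]
```

View pics/both1.png

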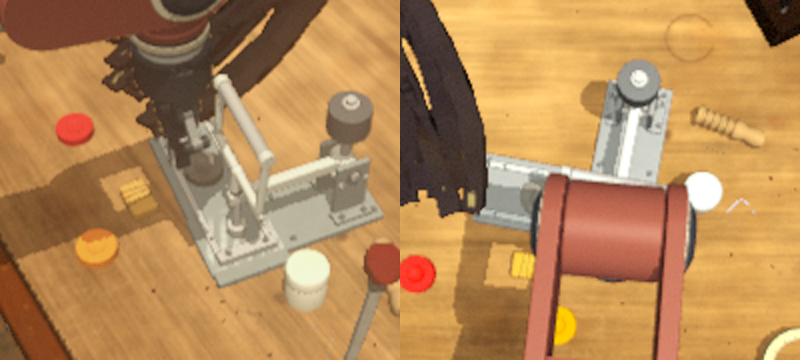

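>>> step_arm:
  increments: "-0.27 -0.6 0 0 0 0; 0 -0.6 0 0 0 0; 0 -0.6 0 0 0 0; 0 -0.4 0 0 0 0; 0 -0.4 -0.2 0 0 0; 0 -0.4 -0.3 0 0 0; 0 -0.4 -0.3 0 0 0; 0 0 0 0 0 0"

```text
t: 5.28
tool_pos: [0.5927, 0.0247, 0.206]
tool_rot: [-2.021, 2.403, -0.003]
contact_force: [-3.2, -0.3, 0.2]
opening: 0.0003
```

```bash
python3 look.py 2 0 0 .225
```

```text
5.2833 [0.5927 0.0247 0.206 ] [-1.90e-02 -1.00e-04  2.06e-01] [-3.22 -0.33  0.25]
rel rot/0.1 (tool) [-0.027  0.001 -0.005]
shift/.025 in current tool axes [-0.003 -0.764 -0.758]  in goal axes [-0.003 -0.762 -0.76 ]
```

View pics/both2.png

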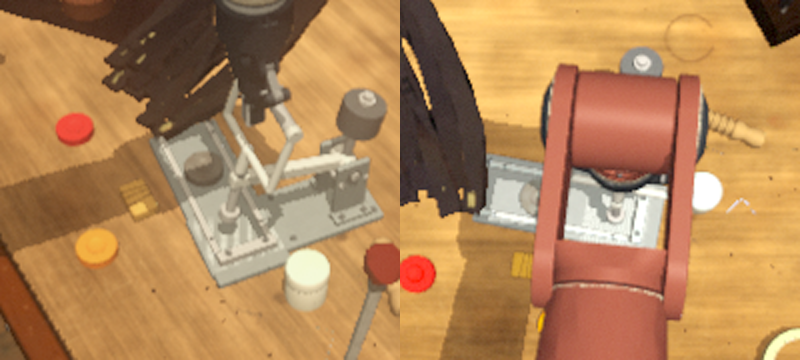

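>>> step_arm:
  increments: "0 -0.4 -0.32 0 0 0; 0 -0.4 -0.28 0 0 0; 0 -0.4 -0.28 0 0 0; 0 -0.4 -0.24 0 0 0; 0 -0.4 -0.2 0 0 0; 0 -0.4 -0.16 0 0 0; 0 -0.4 -0.12 0 0 0; 0 -0.4 -0.08 0 0 0; 0 0 0 0 0 0"

```text
t: 6.13
tool_pos: [0.6709, 0.011, 0.246]
tool_rot: [-2.021, 2.404, -0.002]
contact_force: [-0.5, -0.1, 0.2]
opening: -0.0001
```

```bash
python3 look.py 3 0.09 0 .254
```

```text
6.1333 [0.6709 0.011  0.246 ] [ 6.03e-02 -1.00e-04  2.46e-01] [-0.48 -0.09  0.24]
rel rot/0.1 (tool) [-0.015  0.001 -0.004]
shift/.025 in current tool axes [-0.007 -1.189 -0.319]  in goal axes [-0.006 -1.189 -0.321]
```

View pics/both3.png

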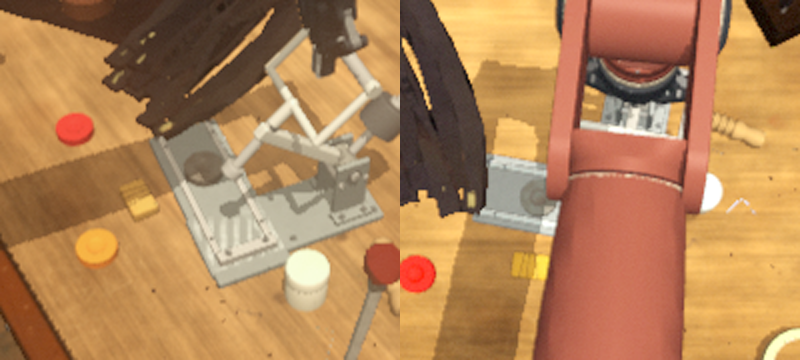

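>>> step_arm:
  increments: "0 -0.4 -0.12 0 0 0; 0 -0.4 -0.1 0 0 0; 0 -0.4 -0.08 0 0 0; 0 -0.4 0 0 0 0; 0 0 -0.6 0 0 0; 0 0.3 -1 0 0 0; 0 0.6 -1 0 0 0; 0 1 -1 0 0 0; 0 1 -0.5 0 0 0; 0 1 0 0 0 0; 0 1 0 0 0 0; 0 1 0 0 0 0"

```text
t: 7.23
tool_pos: [0.5621, 0.0302, 0.3573]
tool_rot: [-2.022, 2.403, -0.002]
contact_force: [-0.0, 0.5, 0.2]
opening: 0.0001
```

```bash
python3 look.py 4 -0.04 0.165 .25
```

```text
7.2333 [0.5621 0.0302 0.3573] [-5.010e-02  1.000e-04  3.573e-01] [-0.04  0.5   0.22]
rel rot/0.1 (tool) [-0.016  0.003  0.   ]
shift/.025 in current tool axes [-6.595 -0.398  4.293]  in goal axes [-6.596 -0.405  4.29 ]
```

View pics/both4.png

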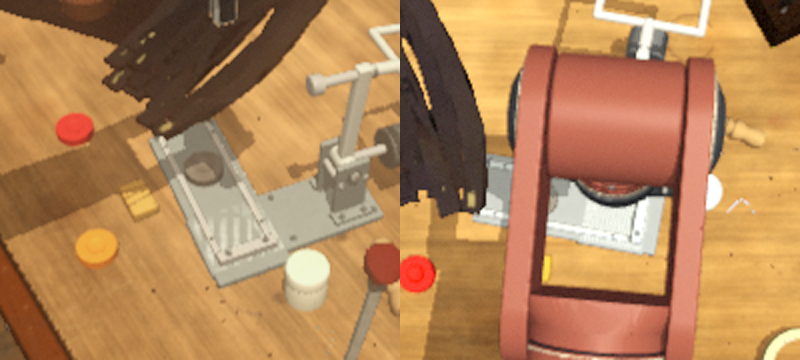

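>>> step_arm:
  increments: "-1 -0.4 0 0 0 0; -1 0 0 0 0 0; -1 0 0 0 0 0; -1 0 0 0 0 0; -1 0 0 0 0 0; -1 0 0 0 0 0; -0.4 0 0 0 0 0; 0 0 1 0 0 0; 0 0 1 0 0 0; 0 0 1 0 0 0; 0 0 1 0 0 0; 0 0 0 0 0 0"

```text
t: 8.33
tool_pos: [0.5985, 0.1847, 0.2493]
tool_rot: [2.016, -2.397, -0.008]
contact_force: [-0.4, -0.3, -1.5]
opening: 0.0006
```

```bash
python3 look.py 5 -0.04 0.160 .017; python3 - <<'E'
from h import *
import cv2
S=load("pics/scene5.npz")
c=np.ascontiguousarray(S["pixels"][150:280,190:320,::-1]);cv2.imwrite("pics/s5c.png",cv2.resize(c,None,fx=4,fy=4,interpolation=cv2.INTER_CUBIC))
E
```

```text
8.3333 [0.5985 0.1847 0.2493] [-0.0408  0.1586  0.2493] [-0.41 -0.27 -1.46]
rel rot/0.1 (tool) [ 0.098 -0.04  -0.004]
shift/.025 in current tool axes [-0.094 -0.121  9.289]  in goal axes [-0.057 -0.03   9.29 ]
```

View pics/both5.png

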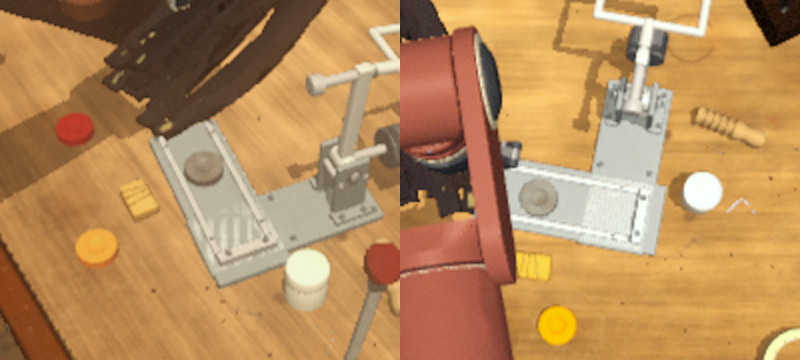

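View pics/s5c.png

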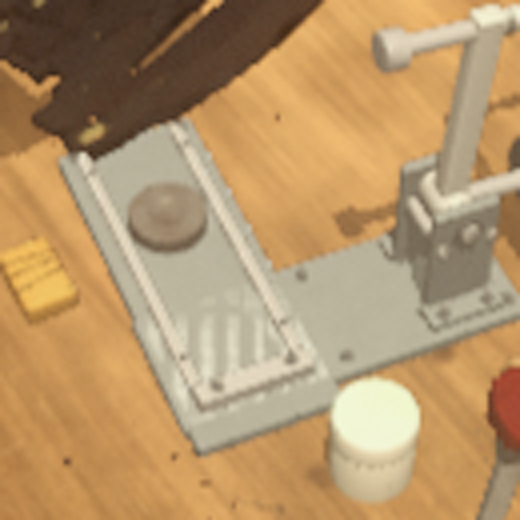

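```bash
python3 - <<'E'
from h import *
S=load("pics/scene5.npz");T=load("pics/top5.npz")
np.set_printoptions(precision=4,suppress=True)
c=np.ascontiguousarray(T["pixels"][150:250,190:300,::-1]);cv2.imwrite("pics/t5c.png",cv2.resize(c,None,fx=6,fy=6,interpolation=cv2.INTER_CUBIC))
print(tost(onz(S,232,203,.025)),tost(onz(T,219,209,.025)))
s=lambda u,v:(190+u/4,150+v/4)
for n,p,z in [("railfront far",(85,158),.019),("railfront near",(195,390),.019),("railback far",(178,128),.019),("railback near",(292,350),.019),("stop R top face L",(200,400),.026),("stop inner mid",(248,378),.026)]: print(n,tost(onz(S,*s(*p),z)))
E
```

```text
[-0.0385  0.1042  0.025 ] [-0.0419  0.1069  0.025 ]
railfront far [-0.0693  0.1737  0.019 ]
railfront near [-0.0734 -0.0251  0.019 ]
railback far [-0.0036  0.1741  0.019 ]
railback near [-0.009  -0.0216  0.019 ]
stop R top face L [-0.0751 -0.0373  0.026 ]
stop inner mid [-0.0433 -0.0343  0.026 ]
```

View pics/t5c.png

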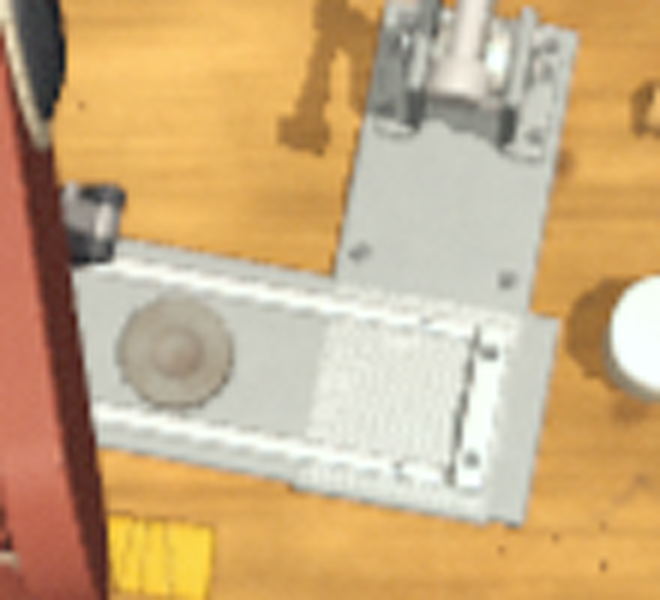

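>>> step_arm:
  increments: "-0.06 0 1 0 0 0; 0 0 1 0 0 0; 0 0 1 0 0 0; 0 0 1 0 0 0; 0 0 1 0 0 0; 0 0 1 0 0 0; 0 0 1 0 0 0; 0 0 0.8 0 0 0; 0 0 0.5 0 0 0; 0 0 0 0 0 0; 0 0 0 0 0 0"

```text
t: 9.35
tool_pos: [0.6028, 0.1872, 0.0498]
tool_rot: [-2.021, 2.403, -0.001]
contact_force: [0.5, -0.1, -0.0]
opening: -0.0002
```

```bash
python3 look.py 6 -0.04 0.160 .017
```

```text
9.35 [0.6028 0.1872 0.0498] [-0.0369  0.1618  0.0498] [ 0.54 -0.08 -0.04]
rel rot/0.1 (tool) [-0.017  0.006 -0.003]
shift/.025 in current tool axes [0.072 0.126 1.313]  in goal axes [0.071 0.124 1.313]
```

View pics/both6.png

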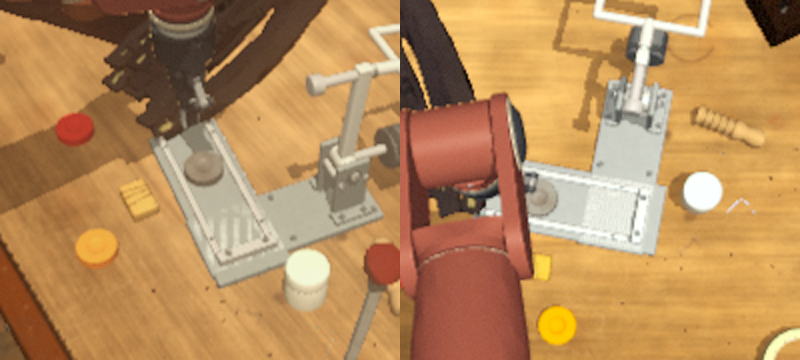

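Fingers are behind the anvil (scene crop ~(195,130), anvil at (203,168)). I go down the rest of the way.

>>> step_arm:
  increments: "0.07 0.12 0.5 0 0 0; 0 0 0.5 0 0 0; 0 0 0.3 0 0 0; 0 0 0 0 0 0; 0 0 0 0 0 0"

```text
t: 9.87
tool_pos: [0.5974, 0.1857, 0.0144]
tool_rot: [2.021, -2.403, -0.002]
contact_force: [0.3, 0.2, -0.5]
opening: 0.0001
```

```bash
python3 look.py 7 -0.04 0.042 .017; python3 -c "
from h import *
d=load('pics/scene7.npz');cv2.imwrite('pics/s7c.png',cv2.resize(np.ascontiguousarray(d['pixels'][150:280,170:320,::-1]),None,fx=4,fy=4,interpolation=cv2.INTER_CUBIC))"
```

```text
9.8667 [0.5974 0.1857 0.0144] [-0.042   0.1594  0.0144] [ 0.27  0.18 -0.51]
rel rot/0.1 (tool) [ 0.024 -0.009 -0.002]
shift/.025 in current tool axes [ 4.695 -0.082 -0.102]  in goal axes [ 4.695 -0.081 -0.106]
```

View pics/s7c.png

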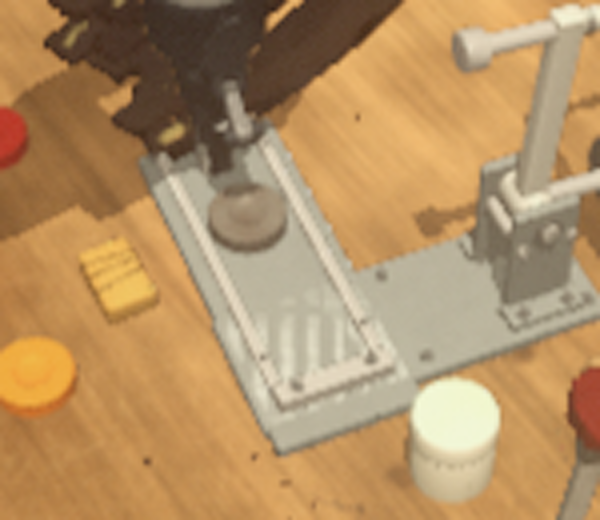

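>>> step_arm:
  increments: "0.2 -0.08 -0.12 0 0 0; 0.3 0 0 0 0 0; 0.3 0 0 0 0 0; 0.35 0 0 0 0 0; 0.35 0 0 0 0 0; 0.35 0 0 0 0 0; 0.35 0 0 0 0 0; 0.35 0 0 0 0 0; 0.35 0 0 0 0 0; 0.3 0 0 0 0 0; 0.2 0 0 0 0 0; 0 0 0 0 0 0"

```text
t: 10.97
tool_pos: [0.5862, 0.1004, 0.0195]
tool_rot: [-2.021, 2.405, -0.002]
contact_force: [0.8, 0.7, 6.3]
opening: 0.0001
```

```bash
python3 look.py 8 -0.04 0.042 .017; python3 -c "
from h import *
d=load('pics/scene8.npz');cv2.imwrite('pics/s8c.png',cv2.resize(np.ascontiguousarray(d['pixels'][150:280,170:320,::-1]),None,fx=4,fy=4,interpolation=cv2.INTER_CUBIC))"
```

```text
10.9667 [0.5862 0.1004 0.0195] [-0.0384  0.0734  0.0195] [0.78 0.7  6.31]
rel rot/0.1 (tool) [-0.01  -0.006 -0.009]
shift/.025 in current tool axes [1.257 0.061 0.101]  in goal axes [1.257 0.062 0.1  ]
```

View pics/s8c.png

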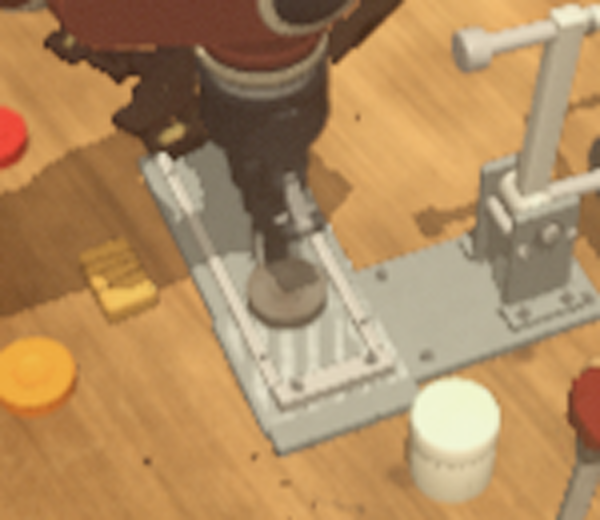

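```bash
python3 - <<'E'
from h import *
S=load("pics/scene8.npz")
for z in (.012,.02,.026): print(z,tost(onz(S,170+287/4,150+290/4,z)),[proj(S,st(-.0384,.0734-dx,.0195))*4-np.array([680,600]) for dx in (0,.011,.0145)])
c=np.ascontiguousarray(S["pixels"][190:240,215:275,::-1]);cv2.imwrite("pics/s8d.png",cv2.resize(c,None,fx=12,fy=12,interpolation=cv2.INTER_CUBIC))
E
```

```text
0.012 [-0.03627167  0.04601207  0.012     ] [array([266.80422817, 252.05139858]), array([273.48347056, 264.63558442]), array([275.62446728, 268.66938033])]
0.02 [-0.0385094   0.04022322  0.02      ] [array([266.80422817, 252.05139858]), array([273.48347056, 264.63558442]), array([275.62446728, 268.66938033])]
0.026 [-0.0401877   0.03588159  0.026     ] [array([266.80422817, 252.05139858]), array([273.48347056, 264.63558442]), array([275.62446728, 268.66938033])]
```

View pics/s8d.png

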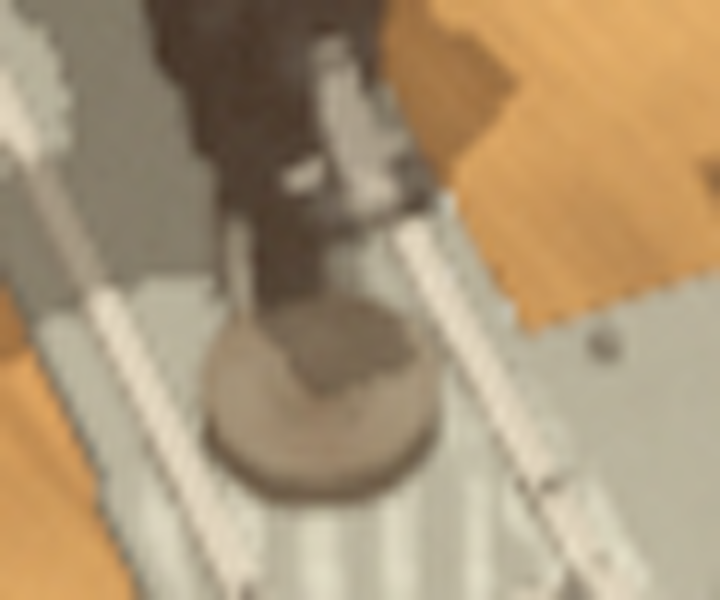

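>>> step_arm:
  increments: "0 0 0 0 0 0; 0 0 0 0 0 0"

```text
t: 11.23
tool_pos: [0.5862, 0.1004, 0.0195]
tool_rot: [2.022, -2.403, 0.003]
contact_force: [-0.6, -0.6, 5.5]
opening: -0.0003
```

>>> step_arm:
  increments: "-0.3 0 0 0 0 0; 0 0 0 0 0 0; 0 0 0 0 0 0"

```text
t: 11.48
tool_pos: [0.5861, 0.1086, 0.0178]
tool_rot: [2.021, -2.402, -0.001]
contact_force: [0.0, -1.1, -0.0]
opening: 0.0004
```

```bash
python3 look.py 9 -0.04 0.042 .0155
```

```text
11.4833 [0.5861 0.1086 0.0178] [-0.04    0.0814  0.0178] [ 0.03 -1.09 -0.01]
rel rot/0.1 (tool) [ 0.021 -0.013  0.001]
shift/.025 in current tool axes [1.577e+00 1.000e-03 9.200e-02]  in goal axes [1.577e+00 1.000e-03 9.000e-02]
```

>>> step_arm:
  increments: "0 0 0.13 0 0 0; 0 0 0 0 0 0; 0.2 0 0 0 0 0; 0.2 0 0 0 0 0; 0.2 0 0 0 0 0; 0 0 0 0 0 0; 0 0 0 0 0 0"

```text
t: 12.17
tool_pos: [0.5845, 0.0938, 0.0156]
tool_rot: [2.021, -2.405, 0.0]
contact_force: [0.1, 0.1, -0.9]
opening: 0.0003
```

```bash
python3 look.py 10 -0.04 0.042 .0145; python3 -c "
from h import *
d=load('pics/scene10.npz');cv2.imwrite('pics/s10c.png',cv2.resize(np.ascontiguousarray(d['pixels'][190:265,205:285,::-1]),None,fx=8,fy=8,interpolation=cv2.INTER_CUBIC))"
```

```text
12.1667 [0.5845 0.0938 0.0156] [-0.039   0.0667  0.0156] [ 0.11  0.1  -0.86]
rel rot/0.1 (tool) [-0.001 -0.003 -0.009]
shift/.025 in current tool axes [0.986 0.041 0.046]  in goal axes [0.986 0.042 0.045]
```

View pics/s10c.png

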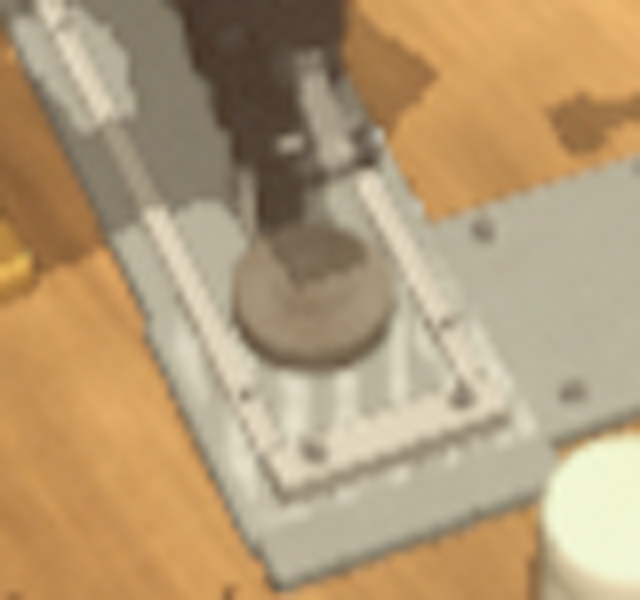

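>>> step_arm:
  increments: "0.2 0 0 0 0 0; 0.2 0 0 0 0 0; 0.2 0 0 0 0 0; 0.2 0 0 0 0 0; 0 0 0 0 0 0; 0 0 0 0 0 0"

```text
t: 12.77
tool_pos: [0.581, 0.0741, 0.0155]
tool_rot: [2.021, -2.405, 0.0]
contact_force: [-0.0, 0.6, 0.7]
opening: 0.0001
```

>>> step_arm:
  increments: "0.06 0 0 0 0 0; 0.06 0 0 0 0 0; 0 0 0 0 0 0; 0 0 0 0 0 0"

```text
t: 13.1
tool_pos: [0.5805, 0.0717, 0.0155]
tool_rot: [2.022, -2.404, -0.0]
contact_force: [-0.5, -0.4, -0.3]
opening: -0.0
```

```bash
python3 look.py 11 -0.04 0.039 .0145; python3 -c "
from h import *
d=load('pics/scene11.npz');cv2.imwrite('pics/s11c.png',cv2.resize(np.ascontiguousarray(d['pixels'][190:265,205:285,::-1]),None,fx=8,fy=8,interpolation=cv2.INTER_CUBIC))"
```

```text
13.1 [0.5805 0.0717 0.0155] [-0.0391  0.0442  0.0155] [-0.54 -0.39 -0.33]
rel rot/0.1 (tool) [ 0.002 -0.002 -0.001]
shift/.025 in current tool axes [0.208 0.035 0.039]  in goal axes [0.208 0.035 0.039]
```

View pics/s11c.png

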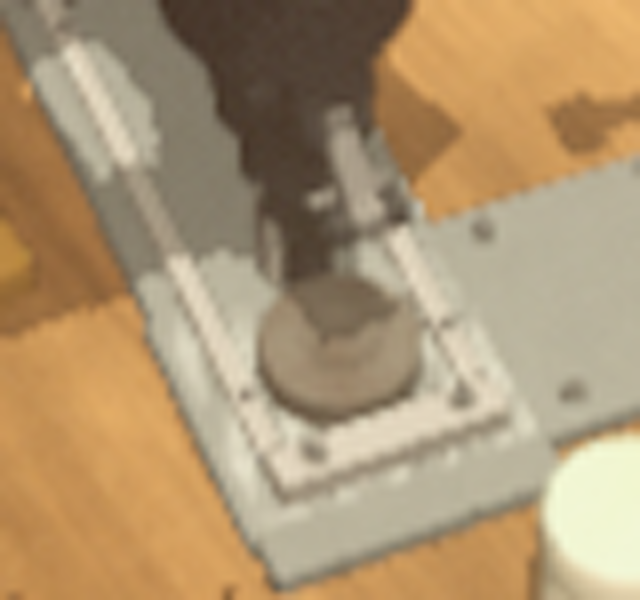

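Still a few mm short (no stop force). I continue in 1.5 mm rows.

>>> step_arm:
  increments: "0.06 0 0 0 0 0; 0.06 0 0 0 0 0; 0.04 0 0 0 0 0; 0 0 0 0 0 0"

```text
t: 13.53
tool_pos: [0.5799, 0.0677, 0.0155]
tool_rot: [2.022, -2.404, 0.0]
contact_force: [-0.5, 0.4, -0.4]
opening: -0.0001
```

>>> step_arm:
  increments: "0.06 0 0 0 0 0; 0 0 0 0 0 0; 0 0 0 0 0 0"

```text
t: 13.78
tool_pos: [0.5798, 0.0669, 0.0156]
tool_rot: [-2.021, 2.404, 0.001]
contact_force: [1.2, 5.0, -0.5]
opening: -0.0001
```

>>> step_arm:
  increments: "0.04 0 0 0 0 0; 0 0 0 0 0 0; 0 0 0 0 0 0"

```text
t: 14.03
tool_pos: [0.5798, 0.0667, 0.0158]
tool_rot: [-2.02, 2.403, 0.002]
contact_force: [0.8, 7.7, -0.2]
opening: 0.0
```

>>> step_arm:
  increments: "-0.3 0 0 0 0 0; -0.4 0 0 0 0 0; -0.3 0 -0.5 0 0 0; 0 0 -1 0 0 0; 0 0 -1 0 0 0; 0 0.5 -1 0 0 0; 0 1 -1 0 0 0; -0.5 1 -1 0 0 0; -1 1 0 0 0 0; -1 1 0 0 0 0; -1 1 0 0 0 0; -1 0 0 0 0 0"

```text
t: 15.03
tool_pos: [0.4641, 0.2261, 0.1538]
tool_rot: [2.024, -2.402, -0.0]
contact_force: [-0.1, -0.3, -0.5]
opening: -0.0
```

>>> step_arm:
  increments: "-1 0 0 0 0 0; -1 0 0 0 0 0; -1 0 0 0 0 0; 0 0 0 0 0 0; 0 0 0 0 0 0"

```text
t: 15.45
tool_pos: [0.4804, 0.2993, 0.1539]
tool_rot: [-2.025, 2.402, -0.002]
contact_force: [-0.4, -0.3, -0.4]
opening: 0.0
```

```bash
python3 look.py 12 -0.04 0.039 .0145; python3 - <<'E'
from h import *
for n,(y,x) in (("scene",(190,205)),("top",(150,190))):
    d=load(f'pics/{n}12.npz');c=np.ascontiguousarray(d['pixels'][y:y+100,x:x+110,::-1])
    cv2.imwrite(f'pics/{n}12c.png',cv2.resize(c,None,fx=5,fy=5,interpolation=cv2.INTER_CUBIC))
E
```

```text
15.45 [0.4804 0.2993 0.1539] [-0.1767  0.2512  0.1539] [-0.42 -0.31 -0.44]
rel rot/0.1 (tool) [-0.008 -0.006  0.022]
shift/.025 in current tool axes [ 8.498 -5.446  5.584]  in goal axes [ 8.49  -5.469  5.574]
```

View pics/both12.png

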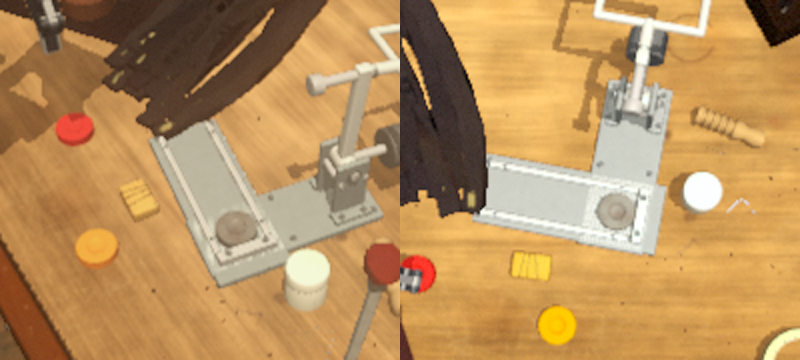

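View pics/scene12c.png

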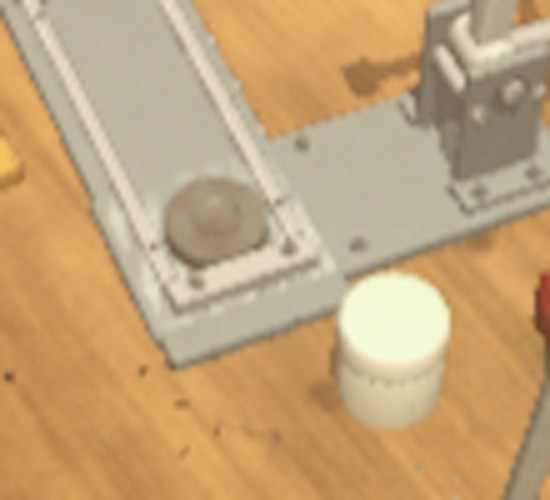

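View pics/top12c.png

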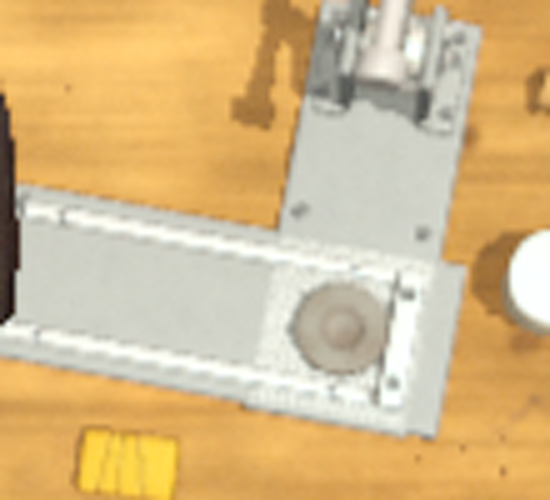

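```bash
python3 - <<'E'
from h import *
from station import ctrl
S=load("pics/scene12.npz");T=load("pics/top12.npz")
np.set_printoptions(precision=4,suppress=True)
print(tost(onz(T,190+343/5,150+327/5,.026)),tost(onz(S,205+215/5,190+216/5,.024)))
print("pot",onz(T,150+303/2,110+191/2,.057),"wax",onz(T,150+131/2,110+265/2,.019))
o=ctrl.get_obs();print(o["t"],o["contact_force"]); print(ctrl.finish_job())
E
```

```text
[-0.04   0.     0.026] [-0.0384  0.0012  0.024 ]
pot [ 0.5952 -0.0823  0.057 ] wax [0.4999 0.1419 0.019 ]
15.55 [ 0.1044 -0.0206  0.6031]
the job is handed in; nothing more can be done
None
```

The stand is ready and the job was handed in at 15.6 s. The hold-down arm stays raised against its back stop, and the dome anvil sits home against the end stop.

**What I did:**
- **Hold-down arm:** I pushed the bar up and back with the shut fingertips. The force readings I took were about 3 N and then 0.5 N near the balance point. The arm then swung over by itself.
- **Anvil:** I pushed it along the guide until it met the end stop. The fingertips stalled there while the push rose from 5 to 7.7 N. I then backed off and moved clear.

**Last checks:**
- **Anvil position:** the top view put it at (-40, 0) mm in the stand's frame, exactly home. The scene view put it at (-38, 1) mm, which agrees within the calibration error.
- **Hold-down arm:** the pictures taken just before hand-in still show it raised, about 8 s after it swung over.
- **Things to leave alone:** the wax pot and beeswax measure within 2 mm of where they started. The slicker looks unmoved in the pictures, but I did not measure it again.

**One hitch:** partway along, the fingertips rode slightly up the anvil's sloping edge and pressed down on it with about 6 N. I backed off, lowered the fingertips and carried on, with no downward force after that.

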